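Pin the load lever and grease its bearing

ROBOT

A 6-joint arm with a two-finger parallel gripper is mounted at the origin on the work surface. World frame = base frame: x ahead of the robot, y to its left, z up, the work surface at z = 0. Lengths are in m, angles in rad, forces in N, time in s.
With the tool pointing down it reaches from about 0.325 to 0.775 m from the base axis. Payload 5.5 kg.
Tool frame: the origin (TCP) lies on the mounting face of the last link; the fingertips stand 173 mm ahead of it and the grasp point (between the pads) lies 155 mm ahead of it; z points along the fingers, y is the direction in which the jaws open and shut (so a half turn about z gives the same grasp; the last joint's range is limited). The gripper opens to 85 mm and grips with 20 to 120 N. Pads are 22 mm wide; open, the fingers measure 114 mm over their backs; the gripper's body (76 mm by 85 mm) begins 54 mm behind the grasp point. The pads swing forward as they close: fully open they stand 13 mm farther back than shut.
Start: joints at [-0.057, 0.091, 1.231, -0, 1.82, -0.057], TCP at [0.6, -0, 0.405] pointing down, gripper open.
Joint ranges: [-2.87, 2.87], [-0.86, 2.18], [0.17, 2.46], [-1.51, 4.65], [0.06, 2.69], [-2.65, 2.65]. Speed limits (rad/s): [2.57, 2.57, 3.01, 3.14, 3.14, 3.14].

INTERFACE

Orientations are given as a unit quaternion [w, x, y, z].
In Python, from cell import r, optics, close_job gives the robot as it stands. The module is installed in compiled form; this text tells all that it offers.
- The arm moves only by the tool arm_command, never from a script. Its argument "moves" is a list that holds one entry, the list of rows, each a list of 5 numbers: the closure in counts, from 0 (fully open) to 255 (shut), then the shift along the tool's x, y, z normalised to -1 to 1, where 1 is 0.2 m, then the turn about the tool's z normalised to -1 to 1, where 1 is pi rad. In form: [[[grip, x, y, z, yaw], ...]]. A call has 1 to 5 rows; each row is the pose to reach, as a shift and turn from the pose measured when the call began, along the tool's axes at that moment, turning the shorter way round; what a row does not reach only later rows make up. A row lasts 1/8 s, in which the tool goes at most 62.5 mm and 10.7 degrees, less where a joint would pass 70% of its speed; a pose out of reach is approached as far as the arm can. A call with a number of a shift or a turn outside -1 to 1 is refused whole. A call with a gripper value outside its range is refused whole. The fingers move at their own pace and stop on an object; the grip force is fixed at half the most. Time passes only in rows, so rows that repeat a pose let the fingers close. It gives the time, the measured TCP pose, the force and the opening at its end, in the units of the state.
- r.get_obs(): the state, without advancing time (a new reading comes with each control period).
- optics.read_camera(name): name is "scene" or "side" or "wrist"; returns a dict with "color" (420x560x3 uint8, red, green, blue), "K" (3x3 intrinsics, pixels), "R" (3x3) and "t" (3): a world point X has camera coordinates R X + t. Camera axes: x right, y down, z forward; pixel columns grow to the right and rows downward; lengths in m; the calibration is good to about 2 mm. A picture is of the moment at which its call begins. There is no depth.
- close_job(): hands the job in, once; it reports no verdict.
The state is a dict: "clock": time; "joints": joint angles; "qd": joint speeds; "tau": joint torques, N m; "position": TCP position; "ee_rot": TCP orientation; "ft_force": force on the tool from outside, world axes, zero at the start; "moment": the same for the moment, N m; "opening": finger opening in m.
Only numpy, scipy, OpenCV 4.12 (cv2) and the standard library are available. Lean on these libraries where they do the work, as an engineer would, in place of code of your own. Each camera call takes 0.05 s, during which the arm holds its last target. There are 200 camera calls.

TASK

Lock the hardness tester's load lever first: take the clevis pin from its rack, push it down through the fork and the lever's eye until its collar rests on the fork, and let it go. Then take the push-type grease coupler out of its cup, press it squarely onto the tilted grease nipple until it snaps over the head, and keep pushing it fully home against its spring; finish while still gripping it and holding it pressed home, with the pin still in place and the test block, the oil bottle and the spanner left alone.

Things in the scene. Friction and masses are not known exactly. Their poses are not given: they have to be found in the camera images.
- pin: Steel clevis pin standing upright in the grey rack at the start. Origin at the centre of the shank's lower end, z up along the pin. Shank 10 mm dia, 50 mm long, with a 3 mm chamfer at the end; then a collar 22 mm dia from z = 50 to 54 mm; then a dark square grip 18 x 18 mm, faces across the pin's x and y axes, from z = 54 to 88 mm. 70 g.
- pin_seat (a point): Point on the pin's axis in the plane of the collar's underside (50 mm above its lower end). With the pin home it coincides with fork_hole.
- fork_hole (a point): Centre of the vertical 13 mm hole at the top face of the fork's upper plate, 88 mm above the table. A pin pushed straight down here goes through the upper plate, the lever's eye (12 mm thick, 13 mm hole, already in line) and the lower plate, with free space below.
- coupler: Push-type grease coupler, 105 mm long, 0.3 kg, standing mouth down in the cup at the start. Origin at the centre of the mouth, z along its axis towards the grip. Round steel body 34 mm dia, z = 0 to 52 mm; black square grip 26 x 26 mm, faces across its x and y, z = 52 to 105 mm. Bore 18.6 mm dia, 23 mm or wider in the first 3 mm. Round inside: any turn about its axis fits.
- plunger (a joint): How far the sprung brass plunger in the bore (face 20 mm deep) is pushed in, m: 0 free, 0.012 with the coupler fully home on the nipple; it pushes back with about 2 N at 0, 10 N at 0.012. Before it, three sprung balls give roughly 7 to 12 N of resistance and snap under the nipple's head when the head's top is about 22 mm deep.
- nipple: Steel button-head grease nipple on the lever's grey block, leaning 25 degrees from vertical, roughly to the robot. Origin: centre of the head's top; z outwards along its axis. Head 16 mm dia, 10 mm high, 45 degree chamfers, flat top 6 mm; neck 10 mm; flat collar 34 mm dia, face 32 mm below the origin along the axis: the coupler's mouth lands there when fully home. Unpinned, the lever swings aside.
- rack: Grey block 55 x 55 x 55 mm fixed to the bench, origin at the centre of its underside; the pin stands in its hole with the collar resting on the top.
- cup: Grey round cup on a 70 x 70 mm foot, fixed to the bench, 48 mm outer dia, 39 mm inner, rim 30 mm high, floor 5 mm above the table on which the coupler's mouth stands; origin at the centre of its underside.
- test_block: Bystander: steel hardness reference disc, 64 mm dia, 14 mm high, on the bench; origin at the centre of its underside.
- oil_bottle: Bystander: small white oil bottle, 48 mm dia, 110 mm high, upright; origin at the centre of its underside.
- spanner: Bystander: flat spanner 160 mm long lying on the bench nearest the robot; origin at its middle.
- fixture: White service plate 130 x 310 x 14 mm fixed to the bench, origin at the centre of its underside, long side along its y. At +y 90 mm stands the fork: two level steel plates 44 x 44 x 10 mm, tops at 88 and 54 mm; nothing at the fork is higher than 88 mm. At -y 90 mm is the lever's pivot, with a grey bearing block 56 mm wide, top at 85 mm; the nipple's head on it reaches 128 mm.

How it is judged:
On the way, in this order (a step that is already met when the one before it is completed fails the run):
1. the pin is through fork and lever eye, collar on the fork, and released (distance between pin_seat and fork_hole below 0.005 m and angle between pin's own z axis and vertical below 0.1 rad and contact force between each of the arm, the fingers and pin below 0.3 N), for 0.2 s.
2. the coupler has snapped over the nipple's head and is held pressed home, square to it (z of coupler in the frame of nipple below -0.027 m and angle between the z axis of coupler and the z axis of nipple, either way round below 0.12 rad and value of joint plunger above 0.007 m and contact force between the fingers and coupler above 3 N), for 0.5 s.
At the end, for the whole second after the job is handed in: Pin in the fork, collar within 5 mm of the hole; coupler on the nipple within 0.12 rad and 5 mm of its axis, mouth 27 mm or more past the head top, plunger in by over 7 mm, over 4 N on the nipple, gripped and still (all of step 2 and distance between pin_seat and fork_hole below 0.005 m and angle between pin's own z axis and vertical below 0.1 rad and x of coupler in the frame of nipple between -0.005 and 0.005 m and y of coupler in the frame of nipple between -0.005 and 0.005 m and contact force between coupler and nipple above 4 N and linear speed of coupler below 0.02 m/s); the arm keeps its last pose, push and grip.
It fails at once if the test block was pushed away (distance of test_block from where it was at the start of the episode above 0.02 m).
It fails at once if the oil bottle was pushed away (distance of oil_bottle from where it was at the start of the episode above 0.02 m).
It fails at once if the spanner was pushed away (distance of spanner from where it was at the start of the episode above 0.02 m).
It also fails if it takes over 58 s, if anything falls off the work surface, if the arm or the gripper's body presses on something with over 40 N, if the wrist force passes 120 N, or if a joint passes its speed limit or range.

## Working session

There is one attempt and no reset: what is moved stays moved. The work goes in short steps, Python scripts to look and compute and a tool call to move; the robot and the scene stay as the last step left them, time stands still between calls to the robot, and variables do not carry over. Pictures are saved under pics/ and viewed, about 8 in all and at most 12, crops included, and the job is handed in when it is done.

Besides the shell and the picture viewer there is one more tool, called after "Call:" as name([rows], argument=value, ...), one row to a line, values as JSON. arm_command: Moves the arm, as the interface text tells. Its arguments: {"type":"object","properties":{"moves":{"type":"array","items":{"type":"array","items":{"type":"array","items":{"type":"number"}}}}},"required":["moves"]}

```bash
mkdir -p pics; cat > h.py <<'E'
import numpy as np, cv2
from cell import r, optics, close_job
def snap(n,f):
    c=optics.read_camera(n); cv2.imwrite('pics/'+f,c['color'][:,:,::-1]); np.savez('pics/'+f+'.npz',**{k:c[k] for k in('K','R','t')}); return c
def ray(f,u,v):
    d=np.load('pics/'+f+'.npz');R=d['R'];o=-R.T@d['t'];w=R.T@np.linalg.solve(d['K'],[u,v,1.]);return o,w/np.linalg.norm(w)
def onz(f,u,v,z):
    o,w=ray(f,u,v);return o+w*(z-o[2])/w[2]
def tri(*a):
    A=np.zeros((3,3));b=np.zeros(3)
    for f,u,v in a:
        o,w=ray(f,u,v);P=np.eye(3)-np.outer(w,w);A+=P;b+=P@o
    return np.linalg.solve(A,b)
def proj(f,X):
    d=np.load('pics/'+f+'.npz');p=d['K']@(d['R']@np.array(X)+d['t']);return p[:2]/p[2]
E
python3 - <<'E'
from h import *
for n in('scene','side','wrist'):
    c=snap(n,n+'0.png'); print(n,(-c['R'].T@c['t']).round(3),c['R'][2].round(2),c['K'][0,0])
a=[cv2.imread(f'pics/{n}0.png') for n in('scene','side')]
o=r.get_obs();print({k:np.round(v,3) for k,v in o.items()})
E
```

```text
scene [1.04  0.195 0.676] [-0.65 -0.24 -0.72] 396.2473962872182
side [0.388 0.457 0.734] [ 0.22 -0.56 -0.8 ] 417.78446220735674
wrist [0.6   0.083 0.374] [-0.   -0.32 -0.95] 366.1109303410381
{'clock': np.float64(0.15), 'joints': array([-0.057,  0.092,  1.232, -0.   ,  1.82 , -0.057]), 'qd': array([-0.   , -0.005, -0.004,  0.001, -0.001, -0.002]), 'tau': array([ 1.0000e-03, -4.5937e+01, -4.1853e+01, -0.0000e+00,  1.0000e-02,
       -0.0000e+00]), 'position': array([ 0.6  , -0.   ,  0.404]), 'ee_rot': array([-0.001,  0.707,  0.707, -0.   ]), 'ft_force': array([-0.32 , -0.973, -0.862]), 'moment': array([0.003, 0.038, 0.014]), 'opening': np.float64(0.085)}
```

View pics/scene0.png

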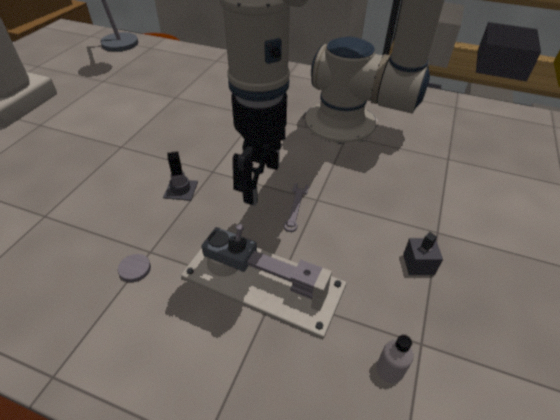

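View pics/side0.png

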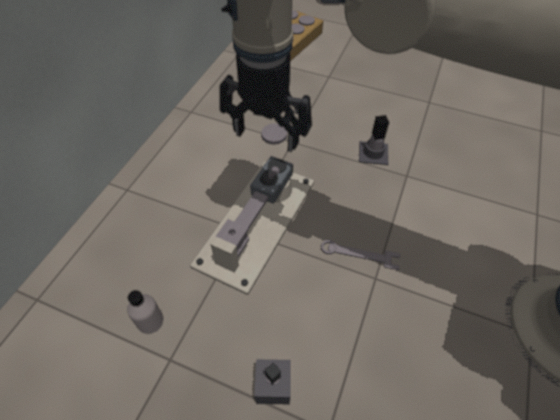

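```bash
python3 - <<'E'
from h import *
S,D='scene0.png','side0.png'
for n,a,b in[('pin grip top',(432,237),(273,367)),('coupler top',(174,154),(381,119)),('fork',(307,271),(233,232)),('nip head',(239,228),(268,174))]:
    X=tri((S,*a),(D,*b));print(n,X.round(4),(proj(S,X)-a).round(1),(proj(D,X)-b).round(1))
for f,p in((S,[(191,271),(319,325),(338,284)]),(D,[(306,181),(199,262),(244,282)])):
    for q in p: print(f,q,onz(f,*q,.014).round(4))
print('fork z', onz(S,307,271,.088),onz(D,233,232,.088))
for f,p in((S,[(133,268),(397,365),(292,225),(297,185)]),(D,[(274,133),(147,318),(328,246),(398,259)])):
    for q in p: print(f,q,onz(f,*q,.0).round(3))
for f in(S,D):
    im=cv2.imread('pics/'+f);
ims=[]
for f,(u,v) in((S,(238,235)),(D,(270,180)),(S,(310,275)),(D,(235,235)),(S,(425,248)),(D,(272,375))):
    u=min(max(u,33),520);v=min(max(v,33),380)
    ims.append(cv2.resize(cv2.imread('pics/'+f)[v-33:v+33,u-33:u+33],(264,264),interpolation=cv2.INTER_CUBIC))
cv2.imwrite('pics/crop.png',np.vstack([np.hstack(ims[0::2]),np.hstack(ims[1::2])]))
E
```

```text
pin grip top [0.4643 0.2953 0.0919] [-1.7 -1.3] [-1.8  2.1]
coupler top [ 0.4479 -0.2849  0.1116] [0. 0.] [ 0. -0.]
fork [0.627  0.096  0.0855] [-0.3 -0.3] [-0.2  0.3]
nip head [ 0.6104 -0.0399  0.1212] [2.2 2.6] [ 1.8 -2.8]
scene0.png (191, 271) [ 0.6634 -0.134   0.014 ]
scene0.png (319, 325) [0.6832 0.1428 0.014 ]
scene0.png (338, 284) [0.5846 0.1518 0.014 ]
side0.png (306, 181) [ 0.5623 -0.1315  0.014 ]
side0.png (199, 262) [0.6833 0.1438 0.014 ]
side0.png (244, 282) [0.5838 0.1489 0.014 ]
fork z [0.62911676 0.09707704 0.088     ] [0.62592253 0.09665211 0.088     ]
scene0.png (133, 268) [ 0.693 -0.256  0.   ]
scene0.png (397, 365) [0.699 0.29  0.   ]
scene0.png (292, 225) [0.458 0.01  0.   ]
scene0.png (297, 185) [ 0.325 -0.025  0.   ]
side0.png (274, 133) [ 0.695 -0.261  0.   ]
side0.png (147, 318) [0.72  0.276 0.   ]
side0.png (328, 246) [0.464 0.003 0.   ]
side0.png (398, 259) [ 0.324 -0.022  0.   ]
```

View pics/crop.png

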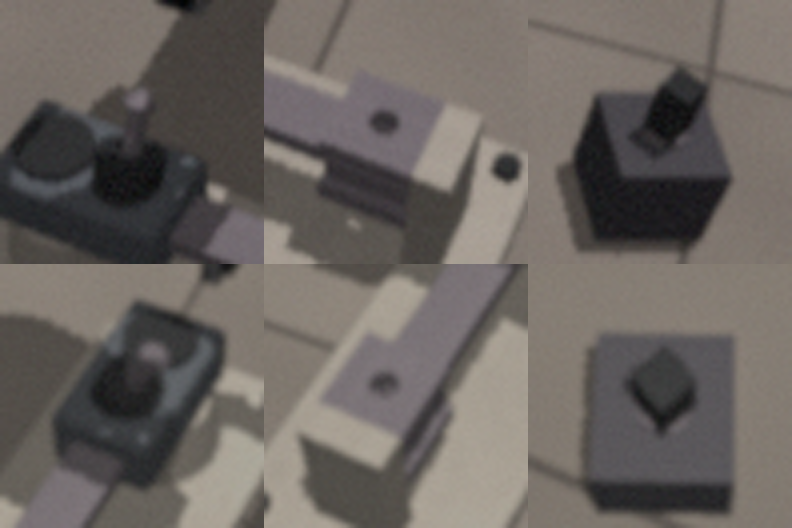

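Call:
arm_command([
  [[0,0,1,0,0],[0,0,1,0,0],[0,0,1,0,0],[0,0,1,0,0],[0,0,1,0,0]],
])

```text
clock: 0.78
position: [0.8017, -0.0001, 0.3988]
ee_rot: [-0.002, 0.707, 0.707, -0.002]
ft_force: [0.8, -0.3, 0.6]
opening: 0.0854
```

Call:
arm_command([
  [[0,0,1,0,0],[0,0,1,0,0],[0,0,1,0,0],[0,0,1,0,0],[0,0,1,0,0]],
])

```text
clock: 1.4
position: [0.8597, -0.0, 0.3546]
ee_rot: [0.015, 0.707, 0.707, 0.016]
ft_force: [-0.5, -0.1, 0.7]
opening: 0.0852
```

```bash
python3 - <<'E'
from h import *
o=r.get_obs();print({k:np.round(v,3) for k,v in o.items()})
E
```

```text
{'clock': np.float64(1.4), 'joints': array([-0.04 ,  0.96 ,  0.169,  0.002,  1.968, -0.039]), 'qd': array([ 0.001,  0.039, -0.007,  0.002, -0.039,  0.   ]), 'tau': array([-1.3000e-02, -7.6051e+01, -4.0005e+01,  1.0000e-02, -2.2700e-01,
       -1.0000e-03]), 'position': array([ 0.86 , -0.   ,  0.355]), 'ee_rot': array([0.015, 0.707, 0.707, 0.016]), 'ft_force': array([-0.491, -0.055,  0.699]), 'moment': array([0.034, 0.06 , 0.015]), 'opening': np.float64(0.085)}
```

Call:
arm_command([
  [[0,0,-0.3,0,0],[0,0,-0.6,0,0],[0,0,-0.9,0,0],[0,0,-1,0,0]],
])

```text
clock: 1.9
position: [0.6575, 0.0, 0.3483]
ee_rot: [0.017, 0.707, 0.707, 0.017]
ft_force: [-0.1, -0.5, 2.4]
opening: 0.0851
```

Call:
arm_command([
  [[0,0,-0.3,0,0],[0,0,-0.6,0,0],[0,0,-0.9,0,0],[0,0,-1,0,0]],
])

```text
clock: 2.4
position: [0.4545, 0.0002, 0.3404]
ee_rot: [0.019, 0.707, 0.707, 0.018]
ft_force: [0.5, -0.2, 1.5]
opening: 0.0855
```

Call:
arm_command([
  [[0,0,-0.3,0,0],[0,0,-0.6,0,0],[0,0,-0.8,0,0],[0,0,-0.8,0,0]],
])

```text
clock: 2.9
position: [0.2925, 0.0003, 0.3342]
ee_rot: [0.022, 0.707, 0.707, 0.021]
ft_force: [0.6, 0.4, 0.2]
opening: 0.0854
```

```bash
python3 - <<'E'
from h import *
o=r.get_obs();print({k:np.round(v,3) for k,v in o.items()})
E
```

```text
{'clock': np.float64(2.9), 'joints': array([-0.119, -0.844,  2.072,  0.006,  1.853, -0.117]), 'qd': array([ 0.004,  0.095, -0.039,  0.   , -0.052,  0.007]), 'tau': array([-3.9000e-02, -9.9900e+00, -4.0546e+01,  0.0000e+00,  3.0600e-01,
       -6.5000e-02]), 'position': array([0.292, 0.   , 0.334]), 'ee_rot': array([0.022, 0.707, 0.707, 0.021]), 'ft_force': array([0.574, 0.374, 0.184]), 'moment': array([ 0.02 ,  0.013, -0.001]), 'opening': np.float64(0.085)}
```

Call:
arm_command([
  [[0,0,-0.25,0,0],[0,0,-0.25,0,0],[0,0,-0.25,0,0]],
])

```text
clock: 3.28
position: [0.2833, 0.0004, 0.3384]
ee_rot: [0.012, 0.707, 0.707, 0.01]
ft_force: [-0.3, 0.2, 0.2]
opening: 0.0855
```

```bash
python3 - <<'E'
from h import *
o=r.get_obs();print({k:np.round(v,3) for k,v in o.items()})
E
```

```text
{'clock': np.float64(3.275), 'joints': array([-1.200e-01, -8.550e-01,  2.070e+00,  2.000e-03,  1.896e+00,
       -1.190e-01]), 'qd': array([ 0.   ,  0.002,  0.006, -0.001,  0.003, -0.001]), 'tau': array([-1.1000e-02, -8.0320e+00, -4.1465e+01,  7.0000e-03, -1.5300e-01,
        1.0000e-03]), 'position': array([0.283, 0.   , 0.338]), 'ee_rot': array([0.012, 0.707, 0.707, 0.01 ]), 'ft_force': array([-0.251,  0.216,  0.162]), 'moment': array([0.001, 0.022, 0.044]), 'opening': np.float64(0.085)}
```

Call:
arm_command([
  [[0,0,-0.25,0,0],[0,0,-0.25,0,0],[0,0,-0.25,0,0]],
])

```text
clock: 3.65
position: [0.2767, 0.0006, 0.3442]
ee_rot: [0.0, 0.707, 0.707, -0.001]
ft_force: [0.4, 0.1, 0.5]
opening: 0.0851
```

Call:
arm_command([
  [[0,0.1,0.1,0,0.05],[0,0.4,0.25,0,0.1],[0,0.7,0.4,0,0.15],[0,1,0.55,0,0.2],[0,1,0.55,0,0.25]],
])

```text
clock: 4.28
position: [0.3874, 0.2028, 0.343]
ee_rot: [0.0, 0.925, 0.381, -0.001]
ft_force: [-0.6, -0.9, 0.4]
opening: 0.0855
```

```bash
python3 - <<'E'
from h import *
o=r.get_obs();print({k:np.round(v,3) for k,v in o.items()})
E
```

```text
{'clock': np.float64(4.275), 'joints': array([ 4.050e-01, -3.580e-01,  1.750e+00, -1.000e-03,  1.752e+00,
        1.195e+00]), 'qd': array([ 0.552,  0.766, -0.566, -0.006, -0.203,  1.97 ]), 'tau': array([ -1.565, -29.415, -39.16 ,   0.276,   0.201,  -2.534]), 'position': array([0.387, 0.203, 0.343]), 'ee_rot': array([ 0.   ,  0.925,  0.381, -0.001]), 'ft_force': array([-0.582, -0.949,  0.37 ]), 'moment': array([-0.047,  0.021,  0.009]), 'opening': np.float64(0.086)}
```

Call:
arm_command([
  [[0,0.25,-0.03,0.03,0],[0,0.5,-0.05,0.05,0],[0,0.6,-0.055,0.05,0],[0,0.6,-0.055,0.05,0]],
])

```text
clock: 4.78
position: [0.4654, 0.2959, 0.3313]
ee_rot: [0.001, 0.925, 0.381, -0.002]
ft_force: [-0.6, -0.7, 0.6]
opening: 0.0853
```

```bash
python3 - <<'E'
from h import *
snap('wrist','w1.png');o=r.get_obs();print({k:np.round(o[k],4) for k in('position','ee_rot')})
print(proj('w1.png',[.464,.295,.093]),proj('w1.png',[.464,.295,.055]))
E
```

```text
{'position': array([0.465 , 0.2952, 0.3318]), 'ee_rot': array([ 6.000e-04,  9.247e-01,  3.807e-01, -1.900e-03])}
[277.33693908 233.56050215] [277.37656636 213.59538612]
```

View pics/w1.png

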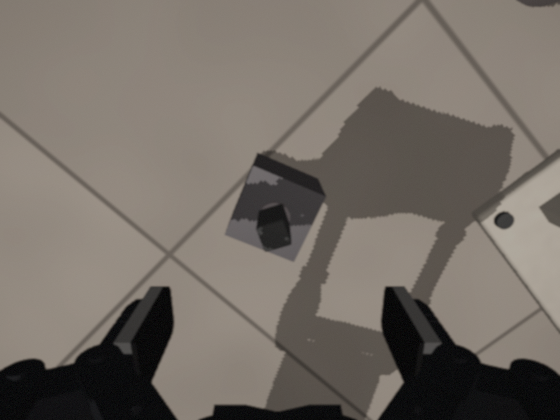

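```bash
python3 - <<'E'
from h import *
im=cv2.imread('pics/w1.png')[195:265,235:325];im=cv2.convertScaleAbs(im,alpha=2,beta=10)
cv2.imwrite('pics/w1c.png',cv2.resize(im,None,fx=8,fy=8,interpolation=cv2.INTER_CUBIC))
E
```

```text
(no output)
```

View pics/w1c.png

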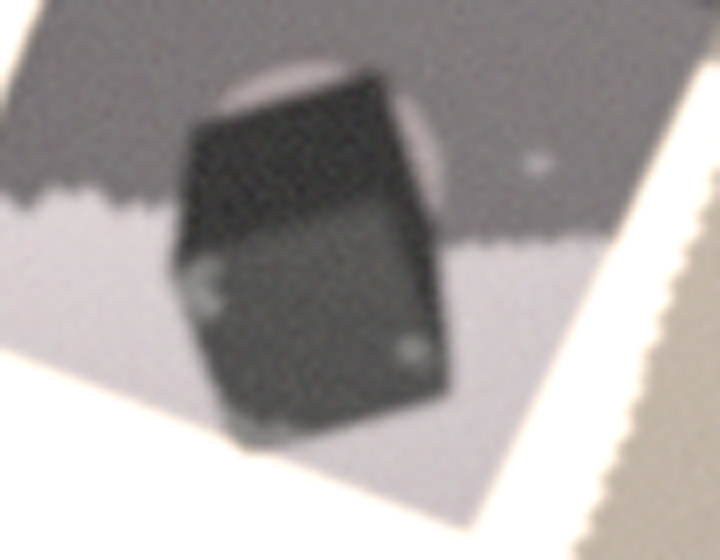

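```bash
python3 - <<'E'
from h import *
P=np.array([onz('w1.png',235+u/8,195+v/8,.093) for u,v in[(180,255),(390,195),(448,390),(245,447)]])
c=P.mean(0);print(P.round(4),c)
e=P[1]-P[0]+P[2]-P[3];f=P[3]-P[0]+P[2]-P[1];print(np.degrees(np.arctan2(e[1],e[0])),np.degrees(np.arctan2(f[1],f[0])))
from scipy.spatial.transform import Rotation as Ro
o=r.get_obs();q=o['ee_rot'];M=Ro.from_quat([*q[1:],q[0]]).as_matrix();p=o['position']
print(M.round(3)); print('tool shift to pin',M.T@(c-p), np.degrees(np.arctan2(M[1,1],M[0,1])))
E
```

```text
[[0.4586 0.3067 0.093 ]
 [0.4733 0.2988 0.093 ]
 [0.4652 0.2842 0.093 ]
 [0.4506 0.292  0.093 ]] [0.46190834 0.29540453 0.093     ]
-28.157959541858613 -118.84775116993218
[[ 0.71   0.704 -0.003]
 [ 0.704 -0.71  -0.003]
 [-0.004 -0.    -1.   ]]
tool shift to pin [-0.00109504 -0.00227111  0.23882946] -45.24799586108045
```

Call:
arm_command([
  [[0,-0.005,-0.011,0.05,-0.05],[0,-0.005,-0.011,0.1,-0.093],[0,-0.005,-0.011,0.25,-0.093],[0,-0.005,-0.011,0.4,-0.093],[0,-0.005,-0.011,0.475,-0.093]],
])

```text
clock: 5.45
position: [0.4617, 0.2949, 0.2353]
ee_rot: [0.0, 0.86, 0.511, -0.003]
ft_force: [-0.6, 0.1, -0.3]
opening: 0.0854
```

```bash
cat >> h.py <<'E'
from scipy.spatial.transform import Rotation as Ro
def st():
    o=r.get_obs();q=o['ee_rot'];M=Ro.from_quat([*q[1:],q[0]]).as_matrix();return np.array(o['position']),M,o
def rep():
    p,M,o=st();print('t',round(float(o['clock']),2),'p',p.round(4),'y',M[:,1].round(3),'z',M[:,2].round(3),'F',np.round(o['ft_force'],1),'op',round(float(o['opening']),4),'q',np.round(o['joints'],2))
def to(X):
    p,M,o=st();print('norm shift',(M.T@(np.array(X)-p)/.2).round(4))
E
python3 - <<'E'
from h import *
rep();to([.4619,.2954,.237])
E
```

```text
t 5.45 p [0.4617 0.2949 0.2353] y [ 0.878 -0.478 -0.002] z [-0.005 -0.003 -1.   ] F [-0.6  0.1 -0.3] op 0.0854 q [ 0.51 -0.01  1.64 -0.    1.52  1.  ]
norm shift [ 0.0028 -0.0004 -0.0083]
```

Call:
arm_command([
  [[255,0,0,-0.01,0],[255,0,0,-0.01,0],[255,0,0,-0.01,0],[255,0,0,-0.01,0],[255,0,0,-0.01,0]],
])

```text
clock: 6.08
position: [0.462, 0.2951, 0.2386]
ee_rot: [0.0, 0.86, 0.511, -0.002]
ft_force: [-0.5, -0.6, 4.8]
opening: 0.0172
```

Call:
arm_command([
  [[255,0,0,-0.1,0],[255,0,0,-0.3,0],[255,0,0,-0.5,0],[255,0,0,-0.5,0]],
])

```text
clock: 6.58
position: [0.4626, 0.2955, 0.3443]
ee_rot: [0.0, 0.86, 0.511, 0.002]
ft_force: [0.1, 0.1, -0.6]
opening: 0.0171
```

```bash
python3 - <<'E'
from h import *
rep();to([.628,.0963,.335]);snap('wrist','w2.png')
E
```

```text
t 6.58 p [0.4626 0.2955 0.3443] y [ 0.879 -0.478  0.003] z [ 0.005  0.002 -1.   ] F [ 0.1  0.1 -0.6] op 0.0171 q [ 0.51 -0.05  1.48 -0.    1.71  1.  ]
norm shift [-0.4801  1.2024  0.0489]
```

View pics/w2.png

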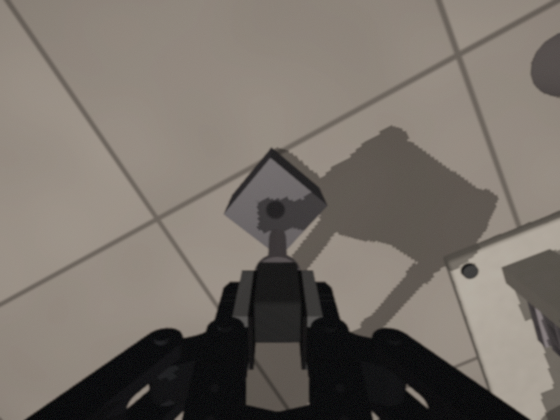

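Call:
arm_command([
  [[255,-0.09,0.22,0,0],[255,-0.19,0.48,0,0],[255,-0.28,0.72,0,0],[255,-0.36,0.9,0,0],[255,-0.36,0.9,0,0]],
])

```text
clock: 7.25
position: [0.5872, 0.1437, 0.3397]
ee_rot: [0.0, 0.861, 0.509, -0.001]
ft_force: [-0.4, -0.1, -0.6]
opening: 0.0168
```

Call:
arm_command([
  [[255,-0.08,0.2,0,0],[255,-0.12,0.3,0,0],[255,-0.12,0.3,0,0],[255,-0.12,0.3,0,0]],
])

```text
clock: 7.75
position: [0.6278, 0.0948, 0.3395]
ee_rot: [-0.0, 0.86, 0.51, -0.002]
ft_force: [0.1, 0.1, -1.3]
opening: 0.017
```

```bash
python3 - <<'E'
from h import *
for n in('wrist','side','scene'): snap(n,n+'3.png')
rep();to([.628,.0963,.3343])
p,M,o=st()
ims=[]
for n in('wrist','side','scene'):
    t=p+M@np.array([0,0,.2336]);a=proj(n+'3.png',t);b=proj(n+'3.png',[.628,.0963,.088]);print(n,'tip pred',a,'hole pred',b)
    x,y=int(b[0])-35,int(b[1])-45
    x=max(x,0);y=max(y,0)
    im=cv2.imread('pics/'+n+'3.png')[y:y+80,x:x+66];print(x,y)
    ims.append(cv2.convertScaleAbs(cv2.resize(im,(264,320),interpolation=cv2.INTER_CUBIC),alpha=1.6))
cv2.imwrite('pics/c3.png',np.hstack(ims))
E
```

```text
t 7.9 p [0.6277 0.0949 0.3399] y [ 0.877 -0.48  -0.001] z [-0.002 -0.001 -1.   ] F [ 0.  -0.2 -0.7] op 0.0166 q [ 0.1   0.18  1.25 -0.    1.72  0.6 ]
norm shift [ 0.0069 -0.0021  0.0282]
wrist tip pred [278.14500789 235.8605182 ] hole pred [277.92780739 222.45917253]
242 177
side tip pred [232.0084443  225.32777221] hole pred [232.07254941 231.48874916]
197 186
scene tip pred [306.64204733 263.72104347] hole pred [306.78587651 270.39722653]
271 225
```

View pics/c3.png

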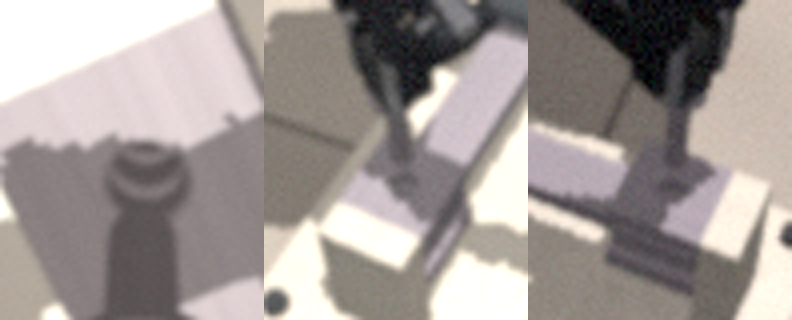

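Call:
arm_command([
  [[255,0.007,0,0.03,0],[255,0.007,0,0.06,0],[255,0.007,0,0.1,0],[255,0.007,0,0.15,0],[255,0.007,0,0.15,0]],
])

```text
clock: 8.52
position: [0.6281, 0.096, 0.3081]
ee_rot: [-0.001, 0.86, 0.51, -0.002]
ft_force: [-0.4, 0.3, -0.7]
opening: 0.0176
```

```bash
python3 - <<'E'
from h import *
rep();to([.628,.0963,.2706])
E
```

```text
t 8.53 p [0.6281 0.096  0.3081] y [ 0.877 -0.48  -0.003] z [-0.005 -0.002 -1.   ] F [-0.4  0.3 -0.7] op 0.0176 q [ 0.1   0.19  1.29 -0.    1.66  0.6 ]
norm shift [ 0.0018 -0.0006  0.1876]
```

No contact force: it is entering. Push on down.

Call:
arm_command([
  [[255,0.001,0,0.05,0],[255,0.001,0,0.1,0],[255,0.001,0,0.14,0],[255,0.001,0,0.17,0],[255,0.001,0,0.185,0]],
])

```text
clock: 9.15
position: [0.6279, 0.0961, 0.2716]
ee_rot: [-0.001, 0.86, 0.51, -0.002]
ft_force: [-4.3, -1.1, 10.7]
opening: 0.017
```

```bash
python3 - <<'E'
from h import *
rep();to([.628,.0963,.2706])
E
```

```text
t 9.15 p [0.6279 0.0961 0.2716] y [ 0.877 -0.48  -0.004] z [-0.005 -0.002 -1.   ] F [-4.3 -1.1 10.7] op 0.017 q [ 0.1   0.2   1.35 -0.    1.6   0.6 ]
norm shift [ 0.0011 -0.      0.0051]
```

Call:
arm_command([
  [[0,0,0,0,0],[0,0,0,0,0],[0,0,0,0,0],[0,0,0,0,0]],
])

```text
clock: 9.65
position: [0.6279, 0.0961, 0.2716]
ee_rot: [-0.001, 0.86, 0.51, -0.002]
ft_force: [0.8, -0.7, 0.6]
opening: 0.0847
```

Call:
arm_command([
  [[0,0,0,-0.1,0],[0,0,0,-0.3,0],[0,0,0,-0.5,0],[0,0,0,-0.5,0]],
])

```text
clock: 10.15
position: [0.6285, 0.0963, 0.3787]
ee_rot: [0.002, 0.86, 0.51, 0.002]
ft_force: [0.2, 0.4, -0.0]
opening: 0.0852
```

```bash
python3 - <<'E'
from h import *
rep();to([.4479,-.2849,.36])
for n in('wrist','side'): snap(n,n+'4.png')
print(proj('wrist4.png',[.628,.0963,.126]),proj('side4.png',[.628,.0963,.126]))
a=cv2.imread('pics/wrist4.png')[150:350,180:380];b=cv2.imread('pics/side4.png');b=cv2.resize(b[120:250,190:320],(400,400),interpolation=cv2.INTER_CUBIC)
cv2.imwrite('pics/c4.png',np.hstack([cv2.resize(a,(400,400)),cv2.convertScaleAbs(b,alpha=1.3)]))
E
```

```text
t 10.15 p [0.6285 0.0963 0.3787] y [ 0.877 -0.48   0.005] z [ 0.005 -0.    -1.   ] F [ 0.2  0.4 -0. ] op 0.0852 q [ 0.1   0.18  1.18 -0.    1.78  0.6 ]
norm shift [-2.1055  0.1225  0.0898]
[275.21631319 225.72524458] [230.25593654 219.68359742]
```

View pics/c4.png

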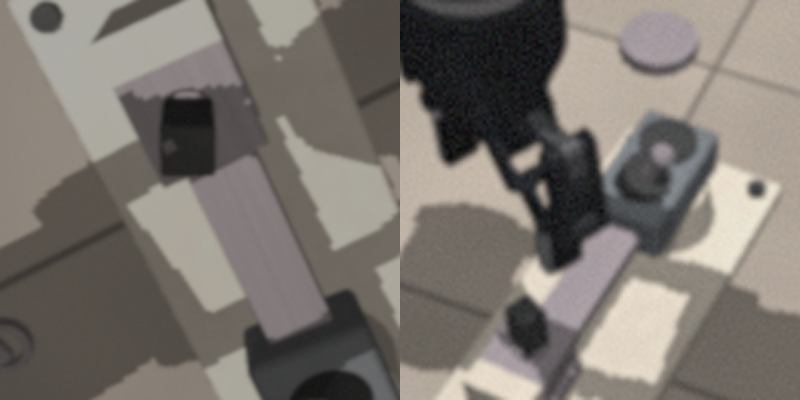

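Call:
arm_command([
  [[0,-0.25,0.01,0,0],[0,-0.5,0.03,0,0],[0,-0.75,0.04,0,0],[0,-1,0.05,0,0],[0,-1,0.05,0,0]],
])

```text
clock: 10.88
position: [0.5398, -0.0866, 0.3726]
ee_rot: [-0.0, 0.861, 0.508, -0.002]
ft_force: [0.7, 0.1, 0.2]
opening: 0.0852
```

Call:
arm_command([
  [[0,-0.25,0.02,0,0],[0,-0.5,0.03,0,0],[0,-0.75,0.05,0,0],[0,-1,0.06,0,0],[0,-1,0.06,0,0]],
])

```text
clock: 11.5
position: [0.4527, -0.2693, 0.372]
ee_rot: [-0.001, 0.862, 0.506, -0.003]
ft_force: [0.4, 0.2, -0.4]
opening: 0.0853
```

```bash
python3 - <<'E'
from h import *
rep();to([.4479,-.2849,.34])
for n in('wrist','scene','side'):snap(n,n+'5.png')
u,v=proj('wrist5.png',[.448,-.285,.11]).astype(int);print(u,v)
w=cv2.imread('pics/wrist5.png');x,y=max(u-40,0),max(v-40,0);print(x,y)
a=w[y:y+80,x:x+80]
L=[cv2.resize(cv2.convertScaleAbs(a,alpha=2,beta=10),(400,400),interpolation=cv2.INTER_CUBIC)]
for n,(x,y) in(('scene5',(219,205)),('side5',(250,150))):
    L.append(cv2.resize(cv2.imread(f'pics/{n}.png')[y:y+50,x:x+50],(200,200),interpolation=cv2.INTER_CUBIC))
cv2.imwrite('pics/c5.png',np.hstack([L[0],cv2.convertScaleAbs(np.vstack(L[1:]),alpha=1.4)]))
E
```

```text
t 11.5 p [ 0.4527 -0.2693  0.372 ] y [ 0.873 -0.487 -0.005] z [-0.007 -0.001 -1.   ] F [ 0.4  0.2 -0.4] op 0.0853 q [-0.6  -0.11  1.49 -0.    1.77 -0.09]
norm shift [-0.0793  0.0181  0.1602]
285 240
245 200
```

View pics/c5.png

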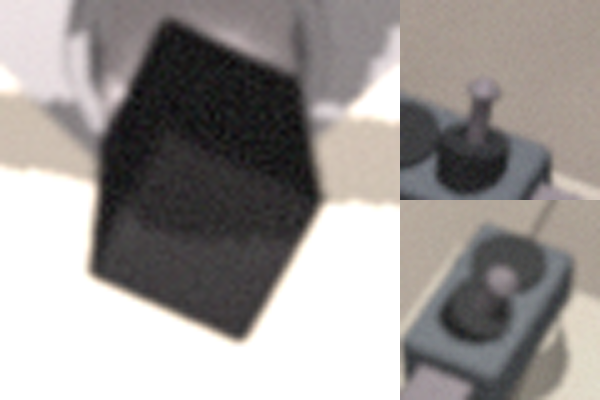

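```bash
python3 - <<'E'
from h import *
P=np.array([onz('wrist5.png',245+u/5,200+v/5,.110) for u,v in[(92,272),(243,340),(320,200),(165,130)]])
c=P.mean(0);print(P.round(4),c.round(4))
e=P[1]-P[0]+P[2]-P[3];f=P[3]-P[0]+P[2]-P[1];print([np.degrees(np.arctan2(k[1],k[0])).round(1) for k in(e,f)],np.linalg.norm(e)/2,np.linalg.norm(f)/2)
to([*c[:2],.34])
S,D='scene5.png','side5.png'
H=tri((S,239.5,226),(D,275.5,170));C=tri((S,237.3,240.5),(D,268.7,176.2));print(H,C,np.linalg.norm(H-C),(proj(S,H)-[239.5,226]),proj(S,C)-[237.3,240.5])
for phi in np.radians([165,175,180,185,190]):
    n=np.array([np.sin(.4363)*np.cos(phi),np.sin(.4363)*np.sin(phi),np.cos(.4363)])
    print(np.degrees(phi).round(),[proj(f,H-.032*n).round(1) for f in(S,D)])
E
```

```text
[[ 0.4297 -0.2869  0.11  ]
 [ 0.4431 -0.3064  0.11  ]
 [ 0.4625 -0.2927  0.11  ]
 [ 0.4489 -0.2734  0.11  ]] [ 0.4461 -0.2899  0.11  ]
[np.float64(-55.1), np.float64(35.3)] 0.023626080317776656 0.023612304964025114
norm shift [-0.1208  0.0217  0.1628]
[ 0.60134759 -0.04749837  0.12121126] [ 0.61628421 -0.04707143  0.09604868] 0.029265005057222945 [0.0796917  0.09634335] [-0.03371351 -0.04002248]
165.0 [array([236. , 240.5]), array([270.3, 176.4])]
175.0 [array([237., 241.]), array([269.7, 177.1])]
180.0 [array([237.5, 241.2]), array([269.4, 177.5])]
185.0 [array([238.1, 241.3]), array([269.2, 178. ])]
190.0 [array([238.7, 241.4]), array([269.1, 178.4])]
```

Call:
arm_command([
  [[0,-0.06,0.01,0.08,0.05],[0,-0.121,0.022,0.16,0.1],[0,-0.121,0.022,0.16,0.144],[0,-0.121,0.022,0.16,0.144],[0,-0.121,0.022,0.16,0.144]],
])

```text
clock: 12.28
position: [0.4467, -0.289, 0.3408]
ee_rot: [-0.001, 0.953, 0.304, -0.002]
ft_force: [0.2, 0.9, -0.2]
opening: 0.0854
```

```bash
python3 - <<'E'
from h import *
rep();to([.4461,-.2899,.24])
c=snap('wrist','wrist6.png')
X=[.4461,-.2899,.110];u,v=proj('wrist6.png',X);print(u,v)
print([proj('wrist4.png',X) for X in([.6013,-.0475,.1212],[.6163,-.047,.096])])
a=c['color'][int(v)-45:int(v)+45,int(u)-45:int(u)+45,::-1]
b=cv2.imread('pics/wrist4.png')[300:420,280:440]
cv2.imwrite('pics/c6.png',np.hstack([cv2.resize(cv2.convertScaleAbs(a,alpha=2,beta=10),(360,360),interpolation=cv2.INTER_CUBIC),cv2.resize(cv2.convertScaleAbs(b,alpha=1.5),(440,360)[:2],interpolation=cv2.INTER_CUBIC)]))
E
```

```text
t 12.28 p [ 0.4467 -0.289   0.3408] y [ 0.58  -0.815 -0.003] z [-0.005 -0.    -1.   ] F [ 0.2  0.9 -0.2] op 0.0854 q [-0.64 -0.09  1.53 -0.    1.71  0.31]
norm shift [-0.0029  0.003   0.5041]
279.2860481476021 237.12365907148697
[array([333.47220608, 389.80387411]), array([344.74304252, 359.48147308])]
```

View pics/c6.png

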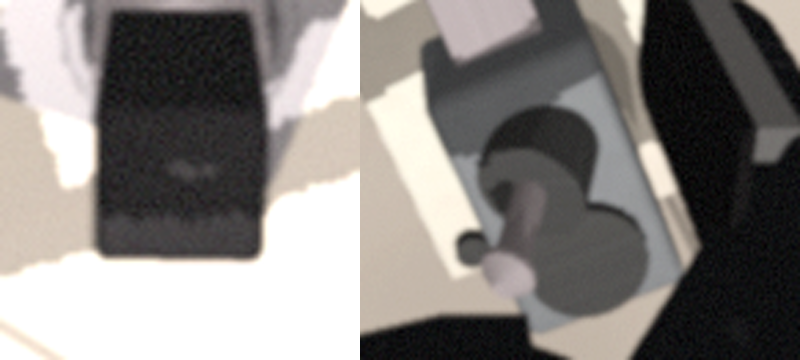

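Call:
arm_command([
  [[0,-0.003,0.003,0.15,0],[0,-0.003,0.003,0.3,0],[0,-0.003,0.003,0.43,0],[0,-0.003,0.003,0.5,0],[0,-0.003,0.003,0.504,0]],
])

```text
clock: 12.95
position: [0.4459, -0.2898, 0.2394]
ee_rot: [-0.001, 0.953, 0.304, -0.003]
ft_force: [-0.2, 0.5, -0.3]
opening: 0.0854
```

Call:
arm_command([
  [[255,0,0,0,0],[255,0,0,0,0],[255,0,0,0,0],[255,0,0,0,0],[255,0,0,0,0]],
])

```text
clock: 13.58
position: [0.4461, -0.29, 0.2402]
ee_rot: [-0.001, 0.953, 0.304, -0.002]
ft_force: [-0.2, -1.1, 3.2]
opening: 0.0252
```

```bash
python3 - <<'E'
from h import *
rep()
S,D,W='scene5.png','side5.png','wrist4.png'
H=tri((S,239.5,226),(D,275.5,170),(W,333.8,390.7));C=tri((S,237.3,240.5),(D,268.7,176.2),(W,341.8,366));print(H,C)
d=H-C;print(np.linalg.norm(d),np.degrees(np.arctan2(d[1],d[0])),np.degrees(np.arccos(d[2]/np.linalg.norm(d))))
for n,a,b in((S,(239.5,226),(237.3,240.5)),(D,(275.5,170),(268.7,176.2)),(W,(333.8,390.7),(341.8,366))): print(proj(n,H)-a,proj(n,C)-b)
E
```

```text
t 13.57 p [ 0.4461 -0.29    0.2402] y [ 0.58  -0.815 -0.002] z [-0.005 -0.    -1.   ] F [-0.2 -1.1  3.2] op 0.0252 q [-0.64 -0.06  1.67 -0.    1.53  0.31]
[ 0.60135982 -0.04756263  0.1214954 ] [ 0.61480203 -0.04728238  0.09772387]
0.027310382163444787 -178.8056299594048 29.492434144379725
[ 0.03639995 -0.00965599] [ 0.14138492 -1.19709154]
[ 0.07248795 -0.22156155] [ 0.67808733 -0.36262947]
[-0.16752597 -0.57873946] [ 1.84011916 -4.14473711]
```

Call:
arm_command([
  [[255,0,0,-0.15,0],[255,0,0,-0.4,0],[255,0,0,-0.65,0],[255,0,0,-0.65,0]],
])

```text
clock: 14.08
position: [0.447, -0.2901, 0.3747]
ee_rot: [0.002, 0.953, 0.304, -0.0]
ft_force: [1.2, -0.3, -4.2]
opening: 0.0258
```

Call:
arm_command([
  [[255,0.25,-0.02,-0.05,0],[255,0.5,-0.04,-0.1,0],[255,0.75,-0.06,-0.15,0],[255,1,-0.07,-0.2,0],[255,1,-0.07,-0.2,0]],
])

```text
clock: 14.7
position: [0.604, -0.1601, 0.4106]
ee_rot: [0.001, 0.952, 0.306, -0.002]
ft_force: [-1.4, -0.7, -4.2]
opening: 0.0255
```

Call:
arm_command([
  [[255,0.25,-0.02,-0.05,0],[255,0.5,-0.04,-0.1,0],[255,0.75,-0.06,-0.15,0],[255,1,-0.08,-0.2,0],[255,1,-0.08,-0.2,0]],
])

```text
clock: 15.32
position: [0.7607, -0.0282, 0.4423]
ee_rot: [-0.001, 0.951, 0.308, -0.006]
ft_force: [-0.1, -1.0, -4.9]
opening: 0.0252
```

```bash
python3 - <<'E'
from h import *
rep();to([.95,0.,.45])
E
```

```text
t 15.32 p [ 0.7607 -0.0282  0.4423] y [ 0.586 -0.81  -0.006] z [-0.012 -0.001 -1.   ] F [-0.1 -1.  -4.9] op 0.0252 q [-0.08  0.62  0.52 -0.    2.02  0.86]
norm shift [ 0.8487  0.4404 -0.0499]
```

Call:
arm_command([
  [[255,0.3,0.2,0,0],[255,0.6,0.4,0,0],[255,0.8,0.58,0,0],[255,0.8,0.58,0,0],[255,0.8,0.58,0,0]],
])

```text
clock: 15.95
position: [0.8386, -0.0254, 0.396]
ee_rot: [0.007, 0.951, 0.308, 0.016]
ft_force: [-0.2, 0.5, -2.9]
opening: 0.0253
```

Call:
arm_command([
  [[255,0.8,0.58,0,0],[255,0.8,0.58,0,0],[255,0.8,0.58,0,0],[255,0.8,0.58,0,0]],
])

```text
clock: 16.45
position: [0.8674, -0.0222, 0.3505]
ee_rot: [0.014, 0.951, 0.308, 0.038]
ft_force: [-0.9, -0.2, -4.0]
opening: 0.0253
```

```bash
python3 - <<'E'
from h import *
rep();p,M,o=st();print((M.T@[1,0,0]).round(3),o['joints'])
E
```

```text
t 16.45 p [ 0.8674 -0.0222  0.3505] y [ 0.584 -0.81   0.05 ] z [ 0.081 -0.004 -0.997] F [-0.9 -0.2 -4. ] op 0.0253 q [-0.07  0.96  0.17  0.    1.93  0.88]
[0.808 0.584 0.081] [-6.50031634e-02  9.64880913e-01  1.70286619e-01  1.48910305e-03
  1.92569353e+00  8.80629829e-01]
```

Call:
arm_command([
  [[255,1,0.72,-0.4,0],[255,1,0.72,-0.4,0],[255,1,0.72,-0.4,0],[255,1,0.72,-0.4,0]],
])

```text
clock: 16.95
position: [0.8727, -0.0182, 0.3577]
ee_rot: [0.022, 0.949, 0.307, 0.06]
ft_force: [1.2, 0.4, -4.0]
opening: 0.0253
```

Call:
arm_command([
  [[255,1,0.72,-0.4,0],[255,1,0.72,-0.4,0],[255,1,0.72,-0.4,0],[255,1,0.72,-0.4,0]],
])

```text
clock: 17.45
position: [0.8759, -0.0149, 0.3699]
ee_rot: [0.03, 0.948, 0.307, 0.083]
ft_force: [0.1, 0.1, -3.4]
opening: 0.0255
```

```bash
python3 - <<'E'
from h import *
rep();p,M,o=st();print((M.T@[1,0,0]).round(3),o['joints'])
E
```

```text
t 17.45 p [ 0.8759 -0.0149  0.3699] y [ 0.576 -0.81   0.107] z [ 0.175 -0.006 -0.985] F [ 0.1  0.1 -3.4] op 0.0255 q [-0.06  0.94  0.17  0.    1.85  0.89]
[0.798 0.576 0.175] [-0.05661557  0.94466751  0.16994968  0.00437794  1.85074742  0.88987926]
```

Call:
arm_command([
  [[255,1,0.72,-0.2,0],[255,1,0.72,-0.2,0],[255,1,0.72,-0.2,0],[255,1,0.72,-0.2,0],[255,1,0.72,-0.2,0]],
])

```text
clock: 18.08
position: [0.8872, -0.0119, 0.3637]
ee_rot: [0.037, 0.945, 0.306, 0.105]
ft_force: [-0.1, -0.1, -2.9]
opening: 0.0257
```

Call:
arm_command([
  [[255,1,0.72,-0.2,0],[255,1,0.72,-0.2,0],[255,1,0.72,-0.2,0],[255,1,0.72,-0.2,0]],
])

```text
clock: 18.58
position: [0.8949, -0.0097, 0.3658]
ee_rot: [0.045, 0.943, 0.305, 0.128]
ft_force: [-0.1, 0.1, -2.8]
opening: 0.0254
```

Call:
arm_command([
  [[255,1,0.72,-0.2,0],[255,1,0.72,-0.2,0],[255,1,0.72,-0.2,0],[255,1,0.72,-0.2,0]],
])

```text
clock: 19.08
position: [0.9001, -0.0077, 0.3739]
ee_rot: [0.053, 0.939, 0.304, 0.151]
ft_force: [0.4, -0.4, -3.2]
opening: 0.0252
```

```bash
python3 - <<'E'
from h import *
rep();p,M,o=st();print((M.T@[1,0,0]).round(3),o['joints'])
E
```

```text
t 19.07 p [ 0.9001 -0.0077  0.3739] y [ 0.555 -0.81   0.19 ] z [ 0.315 -0.007 -0.949] F [ 0.4 -0.4 -3.2] op 0.0252 q [-0.05  0.95  0.17  0.01  1.7   0.9 ]
[0.77  0.555 0.315] [-0.04776341  0.94678057  0.17009145  0.00787872  1.70456037  0.89917581]
```

Call:
arm_command([
  [[255,1,0.72,-0.2,0],[255,1,0.72,-0.2,0],[255,1,0.72,-0.2,0],[255,1,0.72,-0.2,0]],
])

```text
clock: 19.58
position: [0.9029, -0.006, 0.3877]
ee_rot: [0.06, 0.935, 0.303, 0.173]
ft_force: [0.1, 0.1, -4.0]
opening: 0.0255
```

Call:
arm_command([
  [[255,1,0.72,-0.2,0],[255,1,0.72,-0.2,0],[255,1,0.72,-0.2,0],[255,1,0.72,-0.2,0]],
])

```text
clock: 20.08
position: [0.9034, -0.0045, 0.4059]
ee_rot: [0.068, 0.931, 0.301, 0.196]
ft_force: [-0.1, -0.8, -3.3]
opening: 0.0252
```

```bash
python3 - <<'E'
from h import *
rep();p,M,o=st();print((M.T@[1,0,0]).round(3),o['joints']);to([.7,-.025,.42])
E
```

```text
t 20.07 p [ 0.9034 -0.0045  0.4059] y [ 0.534 -0.809  0.245] z [ 0.406 -0.008 -0.914] F [-0.1 -0.8 -3.3] op 0.0252 q [-0.04  0.92  0.17  0.01  1.64  0.9 ]
[0.741 0.534 0.406] [-0.04452918  0.91588015  0.16990753  0.01039922  1.63735489  0.90267459]
norm shift [-0.7914 -0.4434 -0.4768]
```

Call:
arm_command([
  [[255,-0.2,-0.11,-0.12,0],[255,-0.4,-0.22,-0.24,0],[255,-0.6,-0.33,-0.36,0],[255,-0.79,-0.44,-0.48,0],[255,-0.79,-0.44,-0.48,0]],
])

```text
clock: 20.7
position: [0.6962, -0.0256, 0.4205]
ee_rot: [0.067, 0.931, 0.301, 0.195]
ft_force: [0.9, -0.7, -3.1]
opening: 0.0251
```

```bash
python3 - <<'E'
from h import *
rep();to([.48,-.043,.40])
E
```

```text
t 20.7 p [ 0.6962 -0.0256  0.4205] y [ 0.535 -0.809  0.243] z [ 0.404 -0.008 -0.915] F [ 0.9 -0.7 -3.1] op 0.0251 q [-0.09  0.17  1.14  0.03  1.41  0.85]
norm shift [-0.8869 -0.5323 -0.3421]
```

Call:
arm_command([
  [[255,-0.22,-0.13,-0.1,0],[255,-0.45,-0.27,-0.2,0],[255,-0.68,-0.4,-0.28,0],[255,-0.88,-0.53,-0.34,0],[255,-0.88,-0.53,-0.34,0]],
])

```text
clock: 21.32
position: [0.4796, -0.0426, 0.4003]
ee_rot: [0.068, 0.931, 0.301, 0.195]
ft_force: [0.5, -0.0, -2.7]
opening: 0.0254
```

```bash
python3 - <<'E'
from h import *
rep();p,M,o=st()
n=np.array([-.4224,.0147,.9063]);O=np.array([.6014,-.0476,.1214])+.005*n
m=p+.2352*M[:,2];k=M.T@(m-O);print('mouth rel O in tool',k);to(p+(O+.015*n-m))
for n_ in('wrist','scene','side'):snap(n_,n_+'7.png');print(n_,proj(n_+'7.png',m).round(1),proj(n_+'7.png',O).round(1))
w=cv2.imread('pics/wrist7.png');u,v=proj('wrist7.png',m).astype(int)
L=[cv2.resize(w[max(v-70,0):v+70,u-70:u+70],(320,320))]
for f in('scene7','side7'):
    u,v=proj(f+'.png',(m+O)/2).astype(int);print(u,v);L.append(cv2.resize(cv2.imread(f'pics/{f}.png')[v-40:v+40,u-30:u+30],(240,320),interpolation=cv2.INTER_CUBIC))
cv2.imwrite('pics/c7.png',cv2.convertScaleAbs(np.hstack(L),alpha=1.4))
E
```

```text
t 21.32 p [ 0.4796 -0.0426  0.4003] y [ 0.534 -0.81   0.243] z [ 0.404 -0.009 -0.915] F [ 0.5 -0.  -2.7] op 0.0254 q [-0.18 -0.42  1.72  0.07  1.43  0.77]
mouth rel O in tool [ 0.00242787 -0.0010962  -0.06417728]
norm shift [-0.0131  0.0042  0.2459]
wrist [277.3 235.1] [278.7 207. ]
scene [245.1 192.6] [239.9 223.6]
side [288.5 151.8] [276.5 168.6]
242 208
282 160
```

View pics/c7.png

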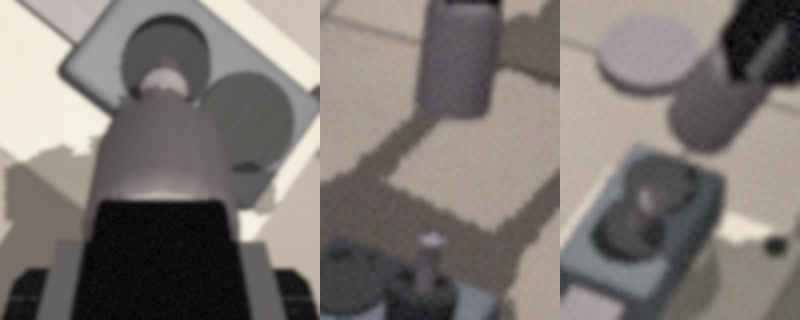

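Call:
arm_command([
  [[255,-0.006,0.002,0.06,0],[255,-0.013,0.004,0.12,0],[255,-0.013,0.004,0.19,0],[255,-0.013,0.004,0.245,0],[255,-0.013,0.004,0.245,0]],
])

```text
clock: 22.1
position: [0.5008, -0.0451, 0.3542]
ee_rot: [0.067, 0.931, 0.301, 0.195]
ft_force: [-0.1, -0.1, -4.8]
opening: 0.0251
```

```bash
cat >> h.py <<'E'
n=np.array([-.4224,.0147,.9063]);O=np.array([.6014,-.0476,.1214])+.005*n
def mo(d):
    p,M,o=st();m=p+.2352*M[:,2];k=M.T@(m-O);print('mouth rel O (tool mm)',(k*1000).round(1),'Ftool',(M.T@o['ft_force']).round(1));to(p+(O+d*n-m))
E
python3 - <<'E'
from h import *
rep();mo(-.015)
E
```

```text
t 22.1 p [ 0.5008 -0.0451  0.3542] y [ 0.535 -0.809  0.242] z [ 0.403 -0.008 -0.915] F [-0.1 -0.1 -4.8] op 0.0251 q [-0.18 -0.36  1.76  0.07  1.34  0.76]
mouth rel O (tool mm) [  1.8   0.8 -13.4] Ftool [-1.7 -1.1  4.4]
norm shift [-0.0081 -0.0025  0.142 ]
```

Call:
arm_command([
  [[255,-0.008,-0.003,0.03,0],[255,-0.008,-0.003,0.06,0],[255,-0.008,-0.003,0.09,0],[255,-0.008,-0.003,0.12,0],[255,-0.008,-0.003,0.12,0]],
])

```text
clock: 22.72
position: [0.509, -0.0458, 0.3308]
ee_rot: [0.067, 0.931, 0.301, 0.194]
ft_force: [-0.6, -0.4, -3.7]
opening: 0.0252
```

```bash
python3 - <<'E'
from h import *
rep();mo(-.02)
snap('scene','scene8.png');snap('side','side8.png');snap('wrist','wrist8.png')
L=[]
for f in('scene8','side8'):
    u,v=proj(f+'.png',O).astype(int);L.append(cv2.resize(cv2.imread(f'pics/{f}.png')[v-30:v+30,u-30:u+30],(400,400),interpolation=cv2.INTER_CUBIC))
cv2.imwrite('pics/c8.png',cv2.convertScaleAbs(np.hstack(L),alpha=1.4))
E
```

```text
t 22.73 p [ 0.509  -0.0458  0.3308] y [ 0.535 -0.81   0.242] z [ 0.402 -0.008 -0.916] F [-0.6 -0.4 -3.7] op 0.0252 q [-0.18 -0.34  1.78  0.07  1.29  0.76]
mouth rel O (tool mm) [-0.2 -0.2 11.3] Ftool [-1.9 -0.9  3.1]
norm shift [0.0023 0.0031 0.0434]
```

Call:
arm_command([
  [[255,0.001,0.001,0.02,0],[255,0.001,0.001,0.04,0],[255,0.001,0.001,0.06,0],[255,0.001,0.001,0.06,0]],
])

```text
clock: 23.38
position: [0.5143, -0.0458, 0.3204]
ee_rot: [0.067, 0.931, 0.301, 0.195]
ft_force: [1.0, 0.8, -3.8]
opening: 0.0253
```

```bash
python3 - <<'E'
from h import *
rep();mo(-.032)
E
```

```text
t 23.38 p [ 0.5143 -0.0458  0.3204] y [ 0.535 -0.809  0.242] z [ 0.403 -0.007 -0.915] F [ 1.   0.8 -3.8] op 0.0253 q [-0.18 -0.32  1.79  0.07  1.27  0.76]
mouth rel O (tool mm) [ 0.6  0.3 23. ] Ftool [-0.  -1.1  3.9]
norm shift [-0.0012  0.0014  0.0449]
```

```bash
python3 - <<'E'
from h import *
L=[]
p,M,o=st();m=p+.2352*M[:,2]
for f in('scene','side'):
    snap(f,f+'9.png');u,v=proj(f+'9.png',O).astype(int);print(u,v,'mouth',proj(f+'9.png',m).round(1),'collar',proj(f+'9.png',O-.032*n).round(1));L.append(cv2.resize(cv2.imread(f'pics/{f}9.png')[v-30:v+30,u-30:u+30],(400,400),interpolation=cv2.INTER_CUBIC))
cv2.imwrite('pics/c9.png',cv2.convertScaleAbs(np.hstack(L),alpha=1.6))
E
```

```text
239 223 mouth [238.3 234.6] collar [237.6 238.7]
276 168 mouth [272.  174.1] collar [270.4 176.1]
```

View pics/c9.png

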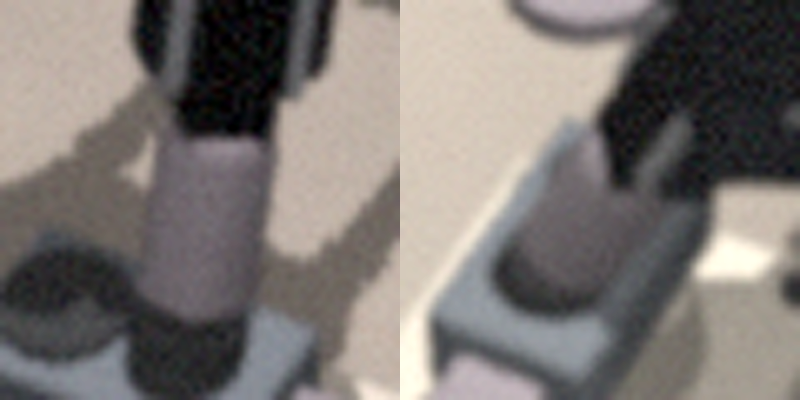

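Call:
arm_command([
  [[255,0,0.001,0.01,0],[255,0,0.001,0.02,0],[255,0,0.001,0.03,0],[255,0,0.001,0.03,0]],
])

```text
clock: 23.98
position: [0.5167, -0.0459, 0.3158]
ee_rot: [0.067, 0.931, 0.301, 0.195]
ft_force: [-6.5, 3.3, 2.4]
opening: 0.0254
```

```bash
python3 - <<'E'
from h import *
rep();mo(-.032)
E
```

```text
t 23.98 p [ 0.5167 -0.0459  0.3158] y [ 0.535 -0.809  0.242] z [ 0.404 -0.007 -0.915] F [-6.5  3.3  2.4] op 0.0254 q [-0.17 -0.31  1.79  0.07  1.26  0.76]
mouth rel O (tool mm) [ 1.   0.5 28.1] Ftool [-2.1 -5.5 -4.8]
norm shift [-0.0028  0.0004  0.0192]
```

Call:
arm_command([
  [[255,-0.002,-0.003,0.015,0],[255,-0.002,-0.003,0.025,0],[255,-0.002,-0.003,0.025,0]],
])

```text
clock: 24.35
position: [0.5178, -0.0457, 0.3131]
ee_rot: [0.068, 0.931, 0.301, 0.196]
ft_force: [-11.7, 2.0, 7.8]
opening: 0.025
```

```bash
python3 - <<'E'
from h import *
rep();mo(-.032)
E
```

```text
t 24.35 p [ 0.5178 -0.0457  0.3131] y [ 0.535 -0.809  0.244] z [ 0.405 -0.008 -0.914] F [-11.7   2.    7.8] op 0.025 q [-0.17 -0.31  1.79  0.07  1.25  0.76]
mouth rel O (tool mm) [ 1.2  0.5 31.1] Ftool [ -5.   -6.  -11.9]
norm shift [-0.004  -0.      0.0047]
```

Call:
arm_command([
  [[255,-0.006,-0.006,0.012,0],[255,-0.006,-0.006,0.022,0],[255,-0.006,-0.006,0.022,0]],
])

```text
clock: 24.72
position: [0.5174, -0.0454, 0.3127]
ee_rot: [0.068, 0.93, 0.302, 0.197]
ft_force: [-19.3, 3.2, 17.3]
opening: 0.0253
```

```bash
python3 - <<'E'
from h import *
rep();mo(-.032)
E
```

```text
t 24.73 p [ 0.5174 -0.0454  0.3127] y [ 0.534 -0.809  0.246] z [ 0.408 -0.009 -0.913] F [-19.3   3.2  17.3] op 0.0253 q [-0.17 -0.31  1.79  0.07  1.25  0.76]
mouth rel O (tool mm) [ 1.3  0.5 31.2] Ftool [ -6.8  -8.7 -23.7]
norm shift [-0.0051 -0.0004  0.0038]
```

```bash
python3 - <<'E'
from h import *
for i in range(16):
    c=snap('side' if i%2 else 'scene',f'f{i%2}.png')
    if i%5==0: mo(-.032);rep()
for f,g in(('side4.png','f1.png'),('scene9.png','f0.png'),('side9.png','f1.png'),):
    u,v=proj(f,[.628,.0963,.11]).astype(int);a,b=[cv2.imread('pics/'+k)[v-14:v+14,u-14:u+14].astype(float) for k in(f,g)];print('pin patch diff',abs(a-b).mean().round(1))
im=lambda k:cv2.imread('pics/'+k).astype(float)
print('bystanders vs start',[(abs(im('scene0.png')[y-18:y+18,x-18:x+18]-im('f0.png')[y-18:y+18,x-18:x+18]).mean().round(1)) for x,y in((133,268),(397,355),(292,215))])
E
```

```text
mouth rel O (tool mm) [ 1.3  0.6 31.2] Ftool [ -6.8  -8.8 -23.5]
norm shift [-0.005  -0.0005  0.0037]
t 24.77 p [ 0.5174 -0.0455  0.3127] y [ 0.534 -0.809  0.246] z [ 0.408 -0.009 -0.913] F [-19.3   3.3  17.1] op 0.0253 q [-0.17 -0.31  1.79  0.07  1.25  0.76]
mouth rel O (tool mm) [ 1.3  0.5 31.3] Ftool [ -7.5  -8.6 -22.3]
norm shift [-0.005  -0.0003  0.0036]
t 25.02 p [ 0.5174 -0.0454  0.3127] y [ 0.534 -0.809  0.246] z [ 0.408 -0.009 -0.913] F [-19.2   2.7  15.8] op 0.0252 q [-0.17 -0.31  1.79  0.07  1.25  0.76]
mouth rel O (tool mm) [ 1.3  0.6 31.2] Ftool [ -7.5  -8.8 -23.5]
norm shift [-0.0051 -0.0005  0.0038]
t 25.27 p [ 0.5174 -0.0454  0.3127] y [ 0.534 -0.809  0.246] z [ 0.408 -0.009 -0.913] F [-19.8   2.9  16.8] op 0.0256 q [-0.17 -0.31  1.79  0.07  1.25  0.76]
mouth rel O (tool mm) [ 1.3  0.5 31.2] Ftool [ -6.4  -8.3 -23.4]
norm shift [-0.0051 -0.0004  0.0037]
t 25.52 p [ 0.5174 -0.0454  0.3127] y [ 0.534 -0.809  0.246] z [ 0.408 -0.009 -0.913] F [-18.8   3.2  17.3] op 0.0253 q [-0.17 -0.31  1.79  0.07  1.25  0.76]
pin patch diff 22.7
pin patch diff 2.5
pin patch diff 2.2
bystanders vs start [np.float64(3.7), np.float64(3.4), np.float64(14.6)]
```

```bash
python3 -c "
from h import *
print(close_job());rep()"
```

```text
the job is handed in; nothing more can be done
None
the job is handed in; nothing more can be done
```

The clevis pin is in the fork and released, and the grease coupler is pressed home on the nipple and still gripped. I handed the job in at about 25.5 s; no verdict was reported.

**Pin:** It went through the fork and lever eye until the collar met the fork, with about 11 N at the stop. I then let it go, and the picture afterwards showed it seated.

**Tilting the tool:** The commands cannot tilt the tool, so I asked for out-of-reach poses until the measured orientation leaned about 24°. This was done with the coupler already in the gripper. I estimated the nipple's lean at 25°.

**Coupler at the end:**
- It came to a hard stop at about 31 mm by my estimate; fully home is 32 mm.
- Over the last 0.75 s it held still with about 23 N along the axis and about 11 N sideways.
- The angle error was about 1° and the offset within about 1.5 mm, both by my estimate of the nipple's pose.

**Checks that failed or were not conclusive:**
- **Snap:** I did not see it directly. It probably happened between readings at 11 and 23 mm, and the force after that fits the plunger spring followed by the collar.
- **Pin:** The area around it was unchanged in the last pictures compared with those just before the final push. It differed from the picture taken straight after placing, which I put down to the arm's position and shadow but did not confirm.
- **Bystanders:** The test block and oil bottle areas matched the start. The spanner area differed by more (14.6 against about 3.5), which is probably arm shadow. I did not check it further; the tool never went low near it.
- **Joint limits:** Joints 2 and 3 were at or very near their limits during tilting. Joint 3 read 0.169 once against a listed minimum of 0.17.

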